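Draw the lid out of the long pencil box

ROBOT

A 6-joint arm with a two-finger parallel gripper is mounted at the origin on the work surface. World frame = base frame: x ahead of the robot, y to its left, z up, the work surface at z = 0. Lengths are in m, angles in degrees, forces in N, time in s.
With the tool pointing down it reaches from about 0.35 to 0.975 m from the base axis. Payload 17.4 kg.
Tool frame: the origin (TCP) lies at the very end of the fingers, on their centre line; the grasp point (between the pads) lies ctrl.grip_point_offset behind it (ctrl.grip_point_offset is the distance from the TCP to the grasp point, in m); z points along the fingers, y is the direction in which the jaws open and shut (so a half turn about z gives the same grasp; the last joint's range is limited). The gripper opens to 85 mm and grips with 20 to 120 N. Pads are 22 mm wide; open, the fingers measure 114 mm over their backs; the gripper's body (76 mm by 85 mm) begins 54 mm behind the grasp point. The pads swing forward as they close: fully open they stand 13 mm farther back than shut.
Start: joints at [-66.795, 6.646, 82.598, -0, 90.757, -2.166], TCP at [0.289, -0.61, 0.231] pointing down, gripper open.
Joint ranges: [-162.19, 162.19], [-47.58, 125.68], [4.15, 143.07], [-65.23, 245.23], [0.69, 171.88], [-170.13, 170.13]. Speed limits (degrees/s): [108.29, 108.29, 127.2, 180, 180, 180].

INTERFACE

Orientations are given as [roll, pitch, yaw] about the fixed x, y, z axes, in that order (R = Rz(yaw) Ry(pitch) Rx(roll)).
In Python, from plant import ctrl, viewer, finder gives the robot as it stands.
- The arm moves only by the tool carry_out, never from a script. Its argument "moves" is a list of rows, each an object of numbers: "x", "y", "z": the shift along the tool's x, y, z in cm; "roll": the turn about the tool's z in degrees. In form: [{"x": .., "y": .., "z": .., "roll": ..}, ...]. A call has 1 to 5 rows; each row shifts and turns the commanded pose from where the row before left it, along the tool's axes as they then stand; what a row does not reach is not made up. A row lasts 1/8 s, in which the tool goes at most 62.5 mm and 10.7 degrees, less where a joint would pass 70% of its speed; a pose out of reach is approached as far as the arm can. A call with a gripper value outside its range is refused whole. "jaw" is the opening, from -1 (shut) to 1 (fully open), set as the call begins (left out, the last holds). The fingers move at their own pace and stop on an object; the grip force is fixed at half the most. Time passes only in rows, so rows that do not move let the fingers close. It gives the time, the measured TCP pose, the force and the opening at its end, in the units of the state.
- ctrl.observe(): the state, without advancing time (a new reading comes with each control period).
- viewer.camera(name): name is "scene" or "top" or "wrist"; returns a dict with "image" (384x512x3 uint8, blue, green, red), "range_z" (384x512 float32, m along the optical axis (not along the pixel's ray), 0 where there is no reading), "fx", "fy", "cx", "cy" (pixels), "T" (4x4, takes a point from camera to world coordinates); the wrist camera has in their place "mount" (4x4, takes a point from camera to tool coordinates, whose origin is the TCP and whose axes are the flange's). Camera axes: x right, y up, looking along -z (the intrinsics and any distortion apply to the point x, -y, -z); pixel columns grow to the right and rows downward; lengths in m; the calibration is good to about 2 mm. The wrist camera is an equidistant fisheye: a pixel r from the principal point sees the ray r / f radians off the axis. A picture is of the moment at which its call begins: read the wrist's pose just before it.
- ctrl.job_done(): hands the job in, once; it reports no verdict.
Trained networks look in the newest picture that a camera, given by its name, has taken for a name from the list of things; names that differ only in an ending like _2 or _b are one class to them, and where a whole thing is asked for, a point or a joint stands for the part that bears it (a point fixed in the world has none). Each returns a list of dicts, best first, with "conf" (0 to 1); they miss things now and then, are a little off and sometimes report something else, mostly with a low value. They report only what shows in the picture. A call takes as long as a camera call. They do not tell look-alikes from the thing itself.
- finder.recognise(camera, target): "at" ([row, column] in pixels, amid what is visible of it).
- finder.regions_of(camera, target): "mask" (384x512 bool, what is visible of it) and "at" ([row, column] in pixels, amid what is visible of it).
- finder.place_of(camera, target): "at" ([row, column] in pixels: a listed point, or the origin of a listed thing).
The state is a dict: "time_s": time; "q": joint angles; "qvel": joint speeds; "joint_efforts": joint torques, N m; "tcp_pos": TCP position; "ee_rot": TCP orientation; "wrist_force": force on the tool from outside, world axes, zero at the start; "torque": the same for the moment, N m; "opening": finger opening in m.
Only numpy, scipy, OpenCV 4.12 (cv2) and the standard library are available. Lean on these libraries where they do the work, as an engineer would, in place of code of your own. Each camera call takes 0.05 s, during which the arm holds its last target.

TASK

Open the longer of the two wooden pencil boxes: take its sliding lid by the bar on top, draw it straight and level out of its grooves through the box's open front end without forcing it, and lay it gently, flat and bar upwards, in the middle of the square cork mat. Do not let it tip or drop, and leave the shorter box shut.

Things in the scene. Friction and masses are not known exactly. Their poses are not given: they have to be found in the camera images.
- long_lid: Sliding lid of the longer box, pale wood, loose, about 65 g: plate 160 (x) x 84 (y) x 6 mm; upright grip bar at the middle of its top, 12 mm thick (x), 40 mm wide (y), rising 25 mm above the plate. Origin: centre of the underside, below the bar; z up; it is drawn out along -x (towards the robot, within 18 degrees). Starts 5 to 20 mm out.
- long_box: Longer plywood box, fixed: 165 (x) x 97 (y) x 53 mm high (the shorter: 105 long). Origin: on the table below the centre of the shut lid, 80 mm behind the front end (-x, grooves open there; back wall at +x). Lid's underside in the grooves: 40 mm up; play 1.5 mm each side, 2 mm upwards. Lips over the lid's long edges leave 75 mm free between them. Lid is clear once 160 mm from shut.
- mat: Square cork mat 190 x 190 x 4 mm, fixed on the table between the robot and the boxes. Origin: centre of its underside, on the table; its top is 4 mm above the table.
- short_lid: Lid of the shorter box, to be left alone: plate 100 (x) x 84 (y) x 6 mm with the same grip bar at its middle. Origin: centre of its underside, 40 mm above the table.
Mind the look-alikes: they are no part of the job. Leave any purple look-alike of the long_lid alone.

How it is judged (in metres and radians):
On the way:
1. the long lid has been drawn at least 110 mm out along its grooves, level (within 8 degrees) (x of long_lid in the frame of long_box below -0.11 m and y of long_lid in the frame of long_box between -0.012 and 0.012 m and z of long_lid in the frame of long_box between 0.034 and 0.05 m and angle between long_lid's own z axis and vertical below 0.14 rad), for 0.05 s.
At the end, for the whole second after the job is handed in: The long lid lies at rest, flat (within 5 degrees) and bar upwards on the cork mat, its centre within 30 mm of the mat's centre; the short lid is within 15 mm of where it was (horizontal distance between long_lid and mat below 0.03 m and z of long_lid in the frame of mat below 0.009 m and angle between long_lid's own z axis and vertical below 0.1 rad and linear speed of long_lid below 0.02 m/s and distance of short_lid from where it was at the start of the episode below 0.015 m); the robot touches nothing.
It fails at once if the long lid tips more than 17 degrees (angle between long_lid's own z axis and vertical above 0.3 rad).
It fails at once if while being drawn (over 30 mm out), the long lid is forced against its box with over 40 N (x of long_lid in the frame of long_box below -0.03 m and contact force between long_lid and long_box above 40 N).
It fails at once if the long lid is dropped (falls free faster than 0.6 m/s) (linear speed of long_lid above 0.6 m/s and contact force between the fingers and long_lid below 0.1 N).
It fails at once if the short lid is moved more than 15 mm (distance of short_lid from where it was at the start of the episode above 0.015 m).
It also fails if it takes over 42 s, if anything falls off the work surface, if the arm or the gripper's body presses on something with over 40 N, if the wrist force passes 120 N, or if a joint passes its speed limit or range.

## Working session

There is one attempt and no reset: what is moved stays moved. The work goes in short steps, Python scripts to look and compute and a tool call to move; the robot and the scene stay as the last step left them, time stands still between calls to the robot, and variables do not carry over. Pictures are saved under pics/ and viewed, and the job is handed in when it is done.

Besides the shell and the picture viewer there is one more tool, called after "Request:" as a command line: name --argument value ..., lists and objects as JSON in quotes. carry_out: Moves the arm, as the interface text tells. Its arguments: {"type":"object","properties":{"moves":{"type":"array","items":{"type":"object","properties":{"x":{"type":"number"},"y":{"type":"number"},"z":{"type":"number"},"roll":{"type":"number"}}}},"jaw":{"type":"number"}},"required":["moves"]}

```bash
mkdir -p pics; ls
cat > h.py <<'E'
import numpy as np,cv2
from plant import ctrl,viewer,finder
def w(c,r,col,z=None):
    r=int(round(r));col=int(round(col))
    z=c['range_z'][r,col] if z is None else z
    p=np.array([(col-c['cx'])/c['fx']*z,-(r-c['cy'])/c['fy']*z,-z,1]);return (c['T']@p)[:3]
def cloud(c):
    z=c['range_z'];R,C=np.mgrid[:384,:512]
    P=np.stack([(C-c['cx'])/c['fx']*z,-(R-c['cy'])/c['fy']*z,-z,np.ones_like(z)],-1)@c['T'].T
    return P[...,:3]
E
python3 - <<'E'
from h import *
s=ctrl.observe();print(s,ctrl.grip_point_offset)
for n in('top','scene'):
    c=viewer.camera(n);cv2.imwrite(f'pics/{n}0.png',c['image'])
    print(n,c.keys(),c['T'][:3,3])
    for t in('long_lid','long_box','mat','short_lid'):
        for d in finder.place_of(n,t)[:4]:
            a=d['at'];print(t,round(d['conf'],2),np.round(a),w(c,*a).round(3))
E
```

```text
pics
{'time_s': 0.0, 'q': array([-6.67963782e+01,  6.67470721e+00,  8.26378306e+01,  1.05011269e-03,
        9.07560694e+01, -2.16504186e+00]), 'qvel': array([-0.09435715,  0.02841581, -0.03270639,  0.0143874 , -0.03081409,
       -0.04074161]), 'joint_efforts': array([ 4.31020424e-03, -7.31980705e+01, -6.32484412e+01,  3.28795227e-05,
        6.30492781e-03,  6.25949383e-05]), 'tcp_pos': array([ 0.28912314, -0.60972279,  0.23053272]), 'ee_rot': array([-1.79931481e+02, -3.64113810e-03,  2.53686747e+01]), 'wrist_force': array([ 0.06047842, -0.46233463, -0.20500063]), 'torque': array([-0.02746473,  0.06819922, -0.00915549]), 'opening': 0.08543160044107581} 0.0187
top dict_keys(['image', 'range_z', 'fx', 'fy', 'cx', 'cy', 'T']) [0.37440843 0.06589373 0.98927086]
long_lid 0.59 [135. 373.] [ 0.657 -0.174  0.061]
long_lid 0.57 [134. 124.] [0.674 0.342 0.028]
long_box 0.86 [138. 366.] [ 0.655 -0.163  0.047]
mat 0.57 [253. 282.] [0.424 0.012 0.002]
scene dict_keys(['image', 'range_z', 'fx', 'fy', 'cx', 'cy', 'T']) [ 0.86070196 -0.50210969  0.54087782]
long_lid 0.68 [170. 348.] [0.678 0.336 0.014]
long_lid 0.57 [310. 239.] [ 0.666 -0.186  0.051]
long_box 0.73 [328. 244.] [ 0.687 -0.206  0.047]
mat 0.73 [214. 194.] [0.434 0.014 0.004]
mat 0.25 [194. 309.] [0.644 0.151 0.045]
short_lid 0.59 [194. 309.] [0.644 0.151 0.045]
```

View pics/top0.png

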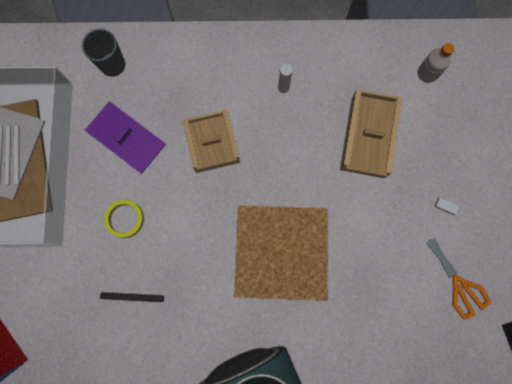

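View pics/scene0.png

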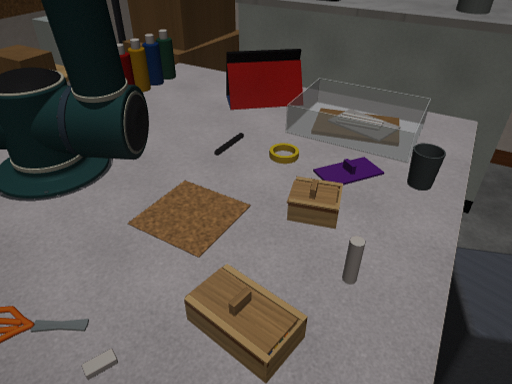

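Candidates for the long lid in the top view, as (row, col): pale lid in the larger box at (135,373), purple loose look-alike at (135,125), short box's lid at (141,210). I choose (135,373): it is pale wood and in the longer box. Next a close crop and a measurement.

Run:
```python
from h import *
c=viewer.camera('top');P=cloud(c)
cv2.imwrite('pics/crop1.png',cv2.resize(c['image'][80:190,325:425],None,fx=5,fy=5,interpolation=cv2.INTER_CUBIC))
def fit(name,sel,zl,zh):
    m=np.zeros((384,512),bool);m[sel]=1
    m&=(P[...,2]>zl)&(P[...,2]<zh)
    p=P[m];r=cv2.minAreaRect(p[:,:2].astype(np.float32)*1000);print(name,m.sum(),r,np.median(p[:,2]),p[:,2].max());return p
S=np.s_[80:190,325:425]
fit('box',S,.03,.1);b=fit('bar',S,.06,.1)
print(b.mean(0))
fit('rim',S,.05,.058)
z=P[S][...,2];print(np.histogram(z,np.arange(-.01,.09,.004)))
S2=np.s_[100:180,175:250];fit('short',S2,.03,.1);fit('sbar',S2,.06,.1)
g=finder.regions_of('top','mat')
for d in g[:1]:
    p=P[d['mask']];print('mat',d['conf'],cv2.minAreaRect(p[:,:2].astype(np.float32)*1000),np.median(p[:,2]))
print('fx',c['fx'], 'table',np.median(P[200:240,350:420,2]))
# bar in scene
c=viewer.camera('scene');P=cloud(c)
S=np.s_[260:375,180:310]
fit('box',S,.03,.1);b=fit('bar',S,.06,.1);print(b.mean(0))
cv2.imwrite('pics/crop2.png',cv2.resize(c['image'][260:375,180:310],None,fx=5,fy=5,interpolation=cv2.INTER_CUBIC))
g=finder.regions_of('scene','mat')
for d in g[:1]:
    p=P[d['mask']];print('mat',d['conf'],cv2.minAreaRect(p[:,:2].astype(np.float32)*1000),np.median(p[:,2]))
```

```text
box 3923 ((668.7760620117188, -176.51214599609375), (98.02449035644531, 172.4486541748047), 78.40275573730469) 0.04495322764469334 0.0727797664786336
bar 137 ((662.3385620117188, -175.19754028320312), (39.77419662475586, 13.251237869262695), 76.72457122802734) 0.0685693479289633 0.0727797664786336
[ 0.66197267 -0.17457387  0.06814094]
rim 670 ((671.0274658203125, -176.7984619140625), (96.93196105957031, 165.24551391601562), 78.59754180908203) 0.05163396047984792 0.05739467329572168
(array([  91, 3208, 3419,  137,   45,   38,   28,   22,   24,   20,   48,
         52,  341, 1991,  674,  630,   40,   15,   17,   87,   28,    0,
          0,    0]), array([-0.01 , -0.006, -0.002,  0.002,  0.006,  0.01 ,  0.014,  0.018,
        0.022,  0.026,  0.03 ,  0.034,  0.038,  0.042,  0.046,  0.05 ,
        0.054,  0.058,  0.062,  0.066,  0.07 ,  0.074,  0.078,  0.082,
        0.086]))
short 2458 ((656.1982421875, 158.002197265625), (110.30513763427734, 96.95692443847656), 13.068558692932129) 0.0453293204734293 0.07483511069583271
sbar 132 ((651.5567626953125, 156.9596405029297), (12.602569580078125, 39.52667999267578), 11.262134552001953) 0.06853023100578154 0.07483511069583271
mat 0.97 ((426.9495849609375, 12.818374633789062), (191.3030548095703, 190.3314208984375), 87.55209350585938) 0.0020819373802996033
fx 474.1849704573643 table -0.0020742215773293937
box 6824 ((667.5472412109375, -178.13052368164062), (98.50872802734375, 172.6103515625), 78.43417358398438) 0.04662620107787316 0.07299792925265974
bar 256 ((662.5697021484375, -177.85968017578125), (39.474609375, 12.768658638000488), 78.72772979736328) 0.07044183964949302 0.07299792925265974
[ 0.66372597 -0.17990042  0.06893014]
mat 0.87 ((558.758544921875, -221.93728637695312), (250.72825622558594, 784.72998046875), 29.422706604003906) 0.003992120119542086
```

View pics/crop1.png

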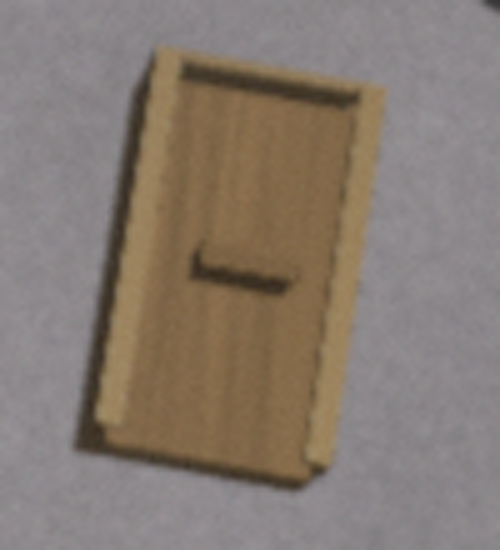

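View pics/crop2.png

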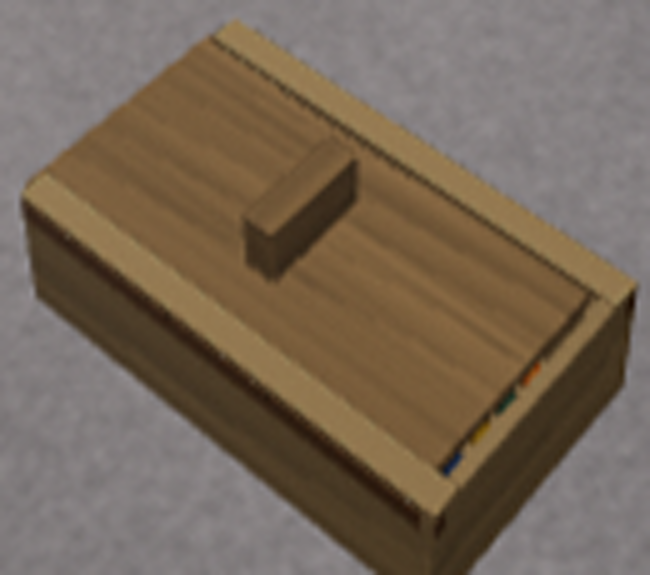

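The crop confirms the pale lid with its bar near crop (265,245), pushed a little out of the front. The box axis has yaw about -11.5°, bar centre about (0.662,-0.176), mat centre about (0.427,0.013). First turn the tool so its jaw axis lies along the box.

Request:
carry_out --moves '[{"roll": -10.6}, {"roll": -10.6}, {"roll": -10.6}, {"roll": -10.6}, {"roll": -10.7}]' --jaw 1

```text
validation failed for argument at $.mo...
```

```bash
cat >> h.py <<'E'
from scipy.spatial.transform import Rotation as Ro
def to(p):
    s=ctrl.observe();R=Ro.from_euler('xyz',s['ee_rot'],degrees=True).as_matrix()
    print('pos',s['tcp_pos'].round(4),'rot',s['ee_rot'].round(2),'q',s['q'].round(1),'F',s['wrist_force'].round(1),'t',s['time_s'],'op',round(s['opening'],4))
    print('shift cm',((np.array(p)-s['tcp_pos'])@R*100).round(2))
E
python3 - <<'E'
from h import *
to([.645,-.176,.2])
E
```

```text
pos [ 0.2892 -0.6099  0.2313] rot [180.    -0.    25.37] q [-66.8   6.6  82.6   0.   90.8  -2.2] F [-0.1  0.3 -0.1] t 0.7 op 0.0854
shift cm [ 50.74 -23.96   3.13]
```

Request:
carry_out --moves '[{"x": 0, "y": 0, "z": 0, "roll": -10.6}, {"x": 0, "y": 0, "z": 0, "roll": -10.6}, {"x": 0, "y": 0, "z": 0, "roll": -10.6}, {"x": 0, "y": 0, "z": 0, "roll": -10.6}, {"x": 0, "y": 0, "z": 0, "roll": -10.6}]' --jaw 1

```text
time_s: 1.32
tcp_pos: [0.2892, -0.6099, 0.2313]
ee_rot: [180.0, 0.0, 78.7]
wrist_force: [-0.2, 0.1, -0.8]
opening: 0.0851
```

Run:
```python
from h import *
to([.645,-.176,.2])
```

```text
pos [ 0.2892 -0.6099  0.2313] rot [180.     0.    78.72] q [-66.8   6.6  82.6   0.   90.8 -55.5] F [-0.2  0.1 -0.8] t 1.325 op 0.0851
shift cm [49.52 26.4   3.13]
```

Request:
carry_out --moves '[{"x": 4.9, "y": 2.6, "z": 0.3, "roll": 0}, {"x": 4.9, "y": 2.6, "z": 0.3, "roll": 0}, {"x": 4.9, "y": 2.6, "z": 0.3, "roll": 0}, {"x": 4.9, "y": 2.6, "z": 0.3, "roll": 0}, {"x": 4.9, "y": 2.6, "z": 0.3, "roll": 0}]'

```text
time_s: 1.95
tcp_pos: [0.4668, -0.3947, 0.2164]
ee_rot: [180.0, 0.0, 78.4]
wrist_force: [0.5, 0.1, 0.4]
opening: 0.0858
```

Request:
carry_out --moves '[{"x": 4.9, "y": 2.6, "z": 0.3, "roll": 0}, {"x": 4.9, "y": 2.6, "z": 0.3, "roll": 0}, {"x": 4.9, "y": 2.6, "z": 0.3, "roll": 0}, {"x": 4.9, "y": 2.6, "z": 0.3, "roll": 0}, {"x": 0, "y": 0, "z": 0, "roll": 0}]'

```text
time_s: 2.58
tcp_pos: [0.6089, -0.2223, 0.2037]
ee_rot: [-180.0, -0.0, 78.6]
wrist_force: [-1.0, -0.4, 0.5]
opening: 0.0857
```

Run:
```python
from h import *
to([.655,-.176,.14])
s=ctrl.observe();c=viewer.camera('wrist');cv2.imwrite('pics/w1.png',c['image']);print(c['fx'],c['cx'],c['cy'],c['mount'])
T=np.eye(4);T[:3,:3]=Ro.from_euler('xyz',s['ee_rot'],degrees=True).as_matrix();T[:3,3]=s['tcp_pos']
np.savez('w1.npz',T=T@c['mount'],**{k:c[k] for k in('image','range_z','fx','fy','cx','cy')})
```

```text
pos [ 0.6089 -0.2223  0.2037] rot [-1.7996e+02 -3.0000e-02  7.8580e+01] q [-22.3   3.8  88.1   0.   88.1 -10.9] F [-1.  -0.4  0.5] t 2.575 op 0.0857
shift cm [5.45 3.61 6.37]
297.3186396354542 250.60854895970334 190.8528349280474 [[ 7.92936399e-04  9.63074239e-01  2.69234808e-01  6.87775715e-02]
 [ 9.99999686e-01 -7.66542188e-04 -2.03165094e-04 -9.57060614e-04]
 [ 1.07167709e-05  2.69234885e-01 -9.63074544e-01 -1.42413940e-01]
 [ 0.00000000e+00  0.00000000e+00  0.00000000e+00  1.00000000e+00]]
```

View pics/w1.png

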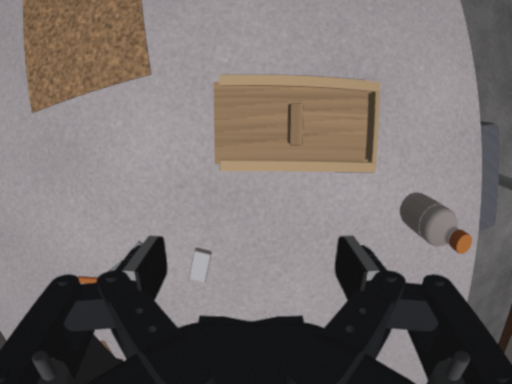

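Wrist view: box with bar at (125,296), white eraser and a bottle nearby, none in the way. Measuring box and bar from it.

```bash
cat >> h.py <<'E'
def wcloud(d):
    R,C=np.mgrid[:384,:512];u=(C-d['cx'])/d['fx'];v=(R-d['cy'])/d['fy'];r=np.hypot(u,v)+1e-9
    t=np.tan(np.minimum(r,1.4));z=d['range_z'];P=np.stack([u/r*t*z,-v/r*t*z,-z,np.ones_like(z)],-1)@d['T'].T
    return P[...,:3]
def mar(n,p):
    if len(p)<5: print(n,len(p));return
    r=cv2.minAreaRect(p[:,:2].astype(np.float32)*1000);print(n,len(p),np.round(r[0],1),np.round(r[1],1),round(r[2],2),'medz',np.median(p[:,2]).round(4),'p99',np.percentile(p[:,2],[1,99]).round(4))
E
python3 - <<'E'
from h import *
d=np.load('w1.npz');P=wcloud(d);Q=P[65:180,205:390].reshape(-1,3)
print('table',np.median(P[190:220,200:330,2]))
for a,b in((.03,.1),(.05,.058),(.06,.1),(.043,.0485)): mar((a,b),Q[(Q[:,2]>a)&(Q[:,2]<b)])
# robust edge fit of rim outer side edges
q=Q[(Q[:,2]>.05)&(Q[:,2]<.058)]
for y in range(2):
    pass
a=np.radians(-11.5);ex=np.array([np.cos(a),np.sin(a)]);ey=np.array([-ex[1],ex[0]])
X=q[:,:2]@ex;Y=q[:,:2]@ey;mid=(Y.min()+Y.max())/2
for side in(1,-1):
    pts=[]
    for x in np.arange(X.min()+.01,X.max()-.01,.006):
        m=(abs(X-x)<.003)&((Y-mid)*side>0.03)
        if m.sum()>3: pts.append((x,Y[m].max() if side>0 else Y[m].min(),np.median(Y[m])))
    pts=np.array(pts)
    for k in(1,2):
        f=np.polyfit(pts[:,0],pts[:,k],1);print('edge',side,np.degrees(np.arctan(f[0])),np.polyval(f,.68))
b=Q[(Q[:,2]>.062)];X=b[:,:2]@ex;Y=b[:,:2]@ey
print('bar x',np.percentile(X,[2,50,98]),'y',np.percentile(Y,[2,50,98]))
E
```

```text
table -0.00034866528607555014
(0.03, 0.1) 15472 [ 666.3 -176.8] [ 96.6 172.4] 78.62 medz 0.0462 p99 [0.038 0.071]
(0.05, 0.058) 3761 [ 669.1 -177.3] [ 96.6 165.9] 78.62 medz 0.0527 p99 [0.0504 0.0546]
(0.06, 0.1) 574 [ 660.6 -176. ] [39.1 12.7] 77.46 medz 0.0705 p99 [0.0612 0.0722]
(0.043, 0.0485) 10764 [ 663.9 -176. ] [ 82.9 167.2] 78.68 medz 0.0458 p99 [0.0441 0.0476]
edge 1 0.3396095520445242 0.007389922079373353
edge 1 0.12922698206105507 0.0021511832931074473
edge -1 0.01976408769728578 -0.08815575240254656
edge -1 0.0538933481961 -0.08287196490548683
bar x [0.64000484 0.68094212 0.68772009] y [-0.05902735 -0.03822549 -0.02207344]
```

Run:
```python
from h import *
to([.661,-.176,.10])
```

```text
pos [ 0.608  -0.2238  0.204 ] rot [-179.97   -0.     78.52] q [-22.5   3.8  88.2  -0.   88.1 -11. ] F [-0.7 -0.4 -0.5] t 2.625 op 0.0854
shift cm [ 5.74  4.25 10.39]
```

Request:
carry_out --moves '[{"x": 2.87, "y": 2.12, "z": 2.4, "roll": 0}, {"x": 2.87, "y": 2.12, "z": 2.0, "roll": 0}, {"x": 0, "y": 0, "z": 3.0, "roll": 0}, {"x": 0, "y": 0, "z": 3.0, "roll": 0}, {"x": 0, "y": 0, "z": 0, "roll": 0}]' --jaw 0

```text
time_s: 3.25
tcp_pos: [0.6589, -0.1782, 0.0982]
ee_rot: [-179.8, -0.0, 78.3]
wrist_force: [-0.2, 0.9, -0.3]
opening: 0.0429
```

Run:
```python
from h import *
s=ctrl.observe();c=viewer.camera('wrist');cv2.imwrite('pics/w2.png',c['image'])
to([.661,-.176,.0485])
T=np.eye(4);T[:3,:3]=Ro.from_euler('xyz',s['ee_rot'],degrees=True).as_matrix();T[:3,3]=s['tcp_pos']
d={k:c[k] for k in('image','range_z','fx','fy','cx','cy')};d['T']=T@c['mount'];P=wcloud(d)
m=(P[...,2]>.06)&(P[...,2]<.08)&(np.hypot(P[...,0]-.661,P[...,1]+.176)<.035);mar('bar',P[m])
```

```text
pos [ 0.6598 -0.1784  0.1003] rot [-179.94    0.     78.31] q [-17.3  11.3  89.7  -0.   79.   -5.6] F [ 0.5 -0.3 -0.3] t 3.3 op 0.043
shift cm [0.26 0.08 5.18]
bar 1240 [ 660.8 -175.6] [40.8 11.8] 78.23 medz 0.0705 p99 [0.0615 0.0721]
```

View pics/w2.png

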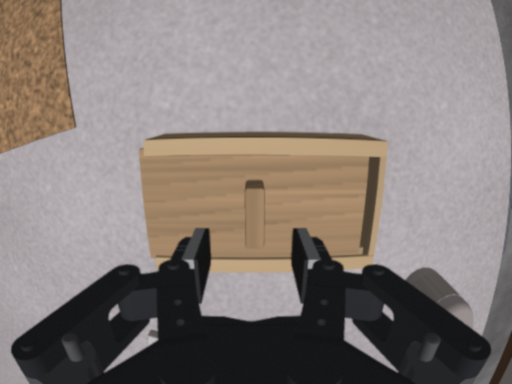

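The bar at (215,255) lies midway between the fingers. Descending around it.

Request:
carry_out --moves '[{"x": 0.24, "y": 0.1, "z": 1.6, "roll": -0.2}, {"x": 0, "y": 0, "z": 1.6, "roll": 0}, {"x": 0, "y": 0, "z": 1.4, "roll": 0}, {"x": 0, "y": 0, "z": 0.5, "roll": 0}, {"x": 0, "y": 0, "z": 0, "roll": 0}]'

```text
time_s: 3.92
tcp_pos: [0.6618, -0.1753, 0.049]
ee_rot: [-180.0, -0.0, 78.6]
wrist_force: [-0.0, 0.4, 0.2]
opening: 0.0427
```

Run:
```python
from h import *
s=ctrl.observe();c=viewer.camera('wrist');cv2.imwrite('pics/w3.png',c['image'])
to([.661,-.176,.0485])
```

```text
pos [ 0.662  -0.1753  0.0495] rot [179.99  -0.    78.57] q [-17.   13.7  91.9   0.   74.4  -5.5] F [-0.4  0.6 -0.7] t 3.975 op 0.0429
shift cm [-0.08 -0.09  0.1 ]
```

View pics/w3.png

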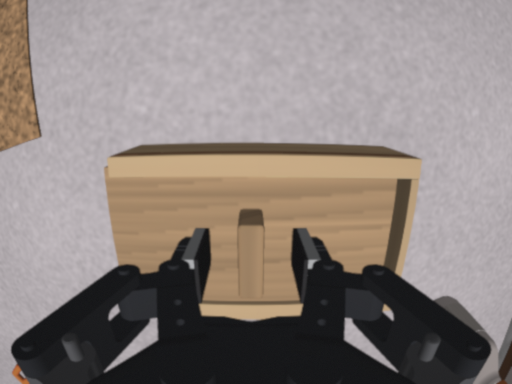

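The bar at (255,250) stands between the pads with clearance all round. Closing.

Request:
carry_out --moves '[{"x": 0, "y": -0.1, "z": 0, "roll": 0}, {"x": 0, "y": 0, "z": 0, "roll": 0}, {"x": 0, "y": 0, "z": 0, "roll": 0}, {"x": 0, "y": 0, "z": 0, "roll": 0}, {"x": 0, "y": 0, "z": 0, "roll": 0}]' --jaw -1

```text
time_s: 4.6
tcp_pos: [0.6612, -0.1752, 0.05]
ee_rot: [179.9, 0.0, 78.6]
wrist_force: [-1.3, 1.2, 6.1]
opening: 0.0109
```

Request:
carry_out --moves '[{"x": 0, "y": 0, "z": 0, "roll": 0}, {"x": 0, "y": 0, "z": 0, "roll": 0}]'

```text
time_s: 4.85
tcp_pos: [0.6611, -0.1752, 0.05]
ee_rot: [180.0, 0.0, 78.6]
wrist_force: [-1.3, -0.1, 5.6]
opening: 0.011
```

Request:
carry_out --moves '[{"x": 0, "y": -0.5, "z": -0.07, "roll": 0}, {"x": 0, "y": -1.0, "z": 0, "roll": 0}, {"x": 0, "y": -0.5, "z": 0, "roll": 0}, {"x": 0, "y": 0, "z": 0, "roll": 0}]'

```text
time_s: 5.35
tcp_pos: [0.6407, -0.171, 0.05]
ee_rot: [-180.0, -0.0, 78.6]
wrist_force: [-0.7, 0.3, 2.2]
opening: 0.0104
```

Run:
```python
from h import *
to([.661,-.175,.05]);print(ctrl.observe()['torque'])
s=ctrl.observe();c=viewer.camera('wrist');cv2.imwrite('pics/w4.png',c['image'])
```

```text
pos [ 0.6407 -0.171   0.05  ] rot [-179.98   -0.     78.57] q [-17.1  11.1  94.8  -0.   74.1  -5.7] F [-0.7  0.3  2.2] t 5.35 op 0.0104
shift cm [0.01 2.07 0.  ]
[ 0.05620537  0.11939706 -0.00076963]
```

View pics/w4.png

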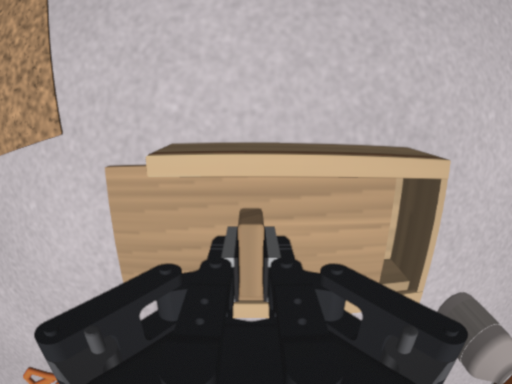

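The lid follows: it now shows about 25 mm out past the front at (165,110), with low forces. Continuing slowly.

Request:
carry_out --moves '[{"x": 0, "y": -0.6, "z": -0.04, "roll": 0}, {"x": 0, "y": -1.0, "z": 0, "roll": 0}, {"x": 0, "y": -1.0, "z": 0, "roll": 0}, {"x": 0, "y": -1.0, "z": 0, "roll": 0}, {"x": 0, "y": -1.0, "z": 0, "roll": 0}]'

```text
time_s: 6.02
tcp_pos: [0.5954, -0.1619, 0.0504]
ee_rot: [180.0, -0.0, 78.6]
wrist_force: [0.5, -0.1, -1.7]
opening: 0.011
```

Request:
carry_out --moves '[{"x": 0, "y": -1.0, "z": 0, "roll": 0}, {"x": 0, "y": -1.0, "z": 0, "roll": 0}, {"x": 0, "y": -1.0, "z": 0, "roll": 0}, {"x": 0, "y": -1.0, "z": 0, "roll": 0}, {"x": 0, "y": 0, "z": 0, "roll": 0}]'

```text
time_s: 6.65
tcp_pos: [0.5565, -0.154, 0.0505]
ee_rot: [180.0, 0.0, 78.6]
wrist_force: [0.4, 0.4, -1.4]
opening: 0.0107
```

Run:
```python
from h import *
to([.661,-.175,.05]);print(ctrl.observe()['torque'])
s=ctrl.observe();c=viewer.camera('scene');cv2.imwrite('pics/s5.png',c['image'])
```

```text
pos [ 0.5565 -0.154   0.0505] rot [179.99   0.    78.57] q [-18.    0.8 106.    0.   73.2  -6.6] F [ 0.4  0.4 -1.4] t 6.65 op 0.0107
shift cm [ 0.02 10.66  0.05]
[-0.01743101 -0.04577911  0.00408467]
```

View pics/s5.png

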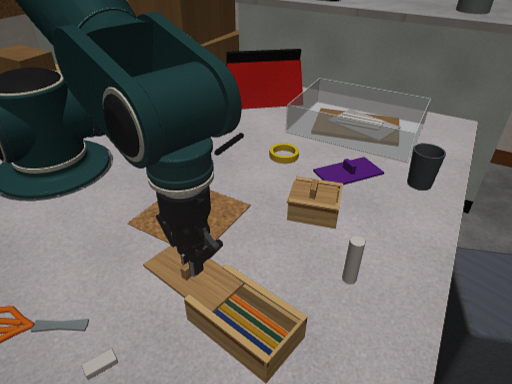

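The lid is held level about 112 mm out, with pencils showing inside the box at (320,250). Drawing it past clear (≥165 mm).

Request:
carry_out --moves '[{"x": 0, "y": -1.0, "z": 0, "roll": 0}, {"x": 0, "y": -1.0, "z": 0, "roll": 0}, {"x": 0, "y": -1.0, "z": 0, "roll": 0}, {"x": 0, "y": -1.0, "z": 0, "roll": 0}, {"x": 0, "y": -1.0, "z": 0, "roll": 0}]'

```text
time_s: 7.32
tcp_pos: [0.5073, -0.1441, 0.0504]
ee_rot: [180.0, 0.0, 78.6]
wrist_force: [0.4, -0.1, -0.7]
opening: 0.0105
```

Request:
carry_out --moves '[{"x": 0, "y": -1.0, "z": 0, "roll": 0}, {"x": 0, "y": -1.0, "z": 0, "roll": 0}, {"x": 0, "y": -0.5, "z": 0, "roll": 0}, {"x": 0, "y": 0, "z": 0, "roll": 0}]'

```text
time_s: 7.82
tcp_pos: [0.4833, -0.1392, 0.0505]
ee_rot: [180.0, 0.0, 78.6]
wrist_force: [-0.6, 0.2, -1.7]
opening: 0.0109
```

Run:
```python
from h import *
c=viewer.camera('top');cv2.imwrite('pics/t6.png',c['image'])
to([.427,.013,.09])
```

```text
pos [ 0.4836 -0.1393  0.0505] rot [179.98   0.    78.57] q [-19.   -8.8 115.    0.   73.7  -7.5] F [-0.4 -0.1 -0.9] t 7.875 op 0.0103
shift cm [13.81 -8.56 -3.95]
```

View pics/t6.png

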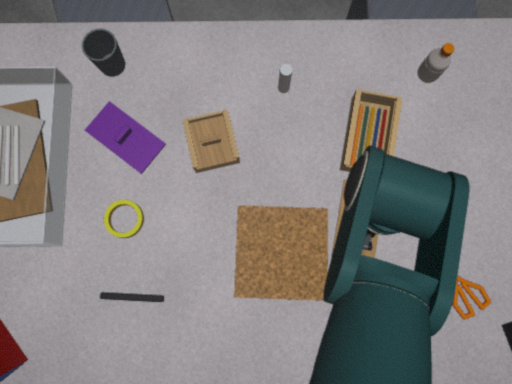

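The lid is clear: gripper at (240,368), about 187 mm out, box open and short box untouched. Carrying it over to the mat.

Request:
carry_out --moves '[{"x": 0.8, "y": -0.5, "z": -0.5, "roll": 0}, {"x": 2.0, "y": -1.2, "z": 0, "roll": 0}, {"x": 2.2, "y": -1.4, "z": 0, "roll": 0}, {"x": 2.2, "y": -1.4, "z": 0, "roll": 0}, {"x": 2.2, "y": -1.4, "z": 0, "roll": 0}]'

```text
time_s: 8.5
tcp_pos: [0.4439, -0.0343, 0.0557]
ee_rot: [180.0, -0.0, 78.6]
wrist_force: [0.5, 0.8, -0.5]
opening: 0.0109
```

Request:
carry_out --moves '[{"x": 2.2, "y": -1.4, "z": 0, "roll": 0}, {"x": 1.4, "y": -0.8, "z": 0, "roll": 0}, {"x": 0.8, "y": -0.5, "z": 0, "roll": 0}, {"x": 0, "y": 0, "z": 0, "roll": 0}]'

```text
time_s: 9.0
tcp_pos: [0.4266, 0.0133, 0.0555]
ee_rot: [180.0, 0.0, 78.6]
wrist_force: [0.1, -0.3, -0.5]
opening: 0.0104
```

Run:
```python
from h import *
c=viewer.camera('scene');cv2.imwrite('pics/s7.png',c['image'])
to([.427,.013,.015])
```

```text
pos [0.4267 0.0129 0.0555] rot [1.7999e+02 1.0000e-02 7.8590e+01] q [ -1.7 -20.1 123.6  -0.   76.5   9.7] F [ 0.1 -1.4 -1.5] t 9.05 op 0.0104
shift cm [0.01 0.03 4.05]
```

View pics/s7.png

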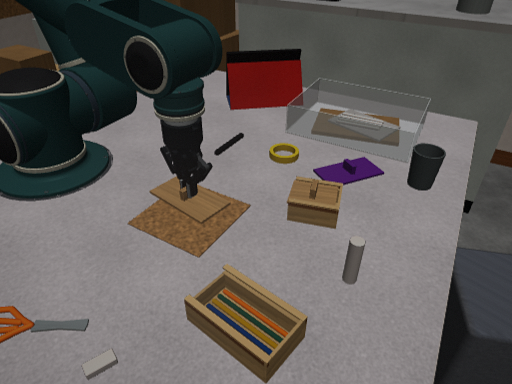

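The lid hangs level over the mat centre at (200,192). Lowering to just above contact.

Request:
carry_out --moves '[{"x": 0, "y": 0, "z": 1.0, "roll": 0}, {"x": 0, "y": 0, "z": 1.4, "roll": 0}, {"x": 0, "y": 0, "z": 1.0, "roll": 0}, {"x": 0, "y": 0, "z": 0.35, "roll": 0}, {"x": 0, "y": 0, "z": 0, "roll": 0}]'

```text
time_s: 9.68
tcp_pos: [0.4264, 0.013, 0.0177]
ee_rot: [-180.0, 0.0, 78.6]
wrist_force: [-0.0, -0.3, -0.0]
opening: 0.0109
```

Request:
carry_out --moves '[{"x": 0, "y": 0, "z": 0.1, "roll": 0}, {"x": 0, "y": 0, "z": 0.1, "roll": 0}, {"x": 0, "y": 0, "z": 0, "roll": 0}]'

```text
time_s: 10.05
tcp_pos: [0.4266, 0.0131, 0.016]
ee_rot: [180.0, -0.0, 78.6]
wrist_force: [-0.2, -0.0, -1.2]
opening: 0.0106
```

Request:
carry_out --moves '[{"x": 0, "y": 0, "z": 0.08, "roll": 0}, {"x": 0, "y": 0, "z": 0.04, "roll": 0}, {"x": 0, "y": 0, "z": 0, "roll": 0}]'

```text
time_s: 10.42
tcp_pos: [0.4265, 0.013, 0.0147]
ee_rot: [-180.0, 0.0, 78.6]
wrist_force: [-0.4, -0.0, -0.9]
opening: 0.011
```

Request:
carry_out --moves '[{"x": 0, "y": 0, "z": 0.06, "roll": 0}, {"x": 0, "y": 0, "z": 0, "roll": 0}]'

```text
time_s: 10.68
tcp_pos: [0.4265, 0.0131, 0.014]
ee_rot: [-180.0, 0.0, 78.6]
wrist_force: [0.1, 0.1, -1.5]
opening: 0.0108
```

Request:
carry_out --moves '[{"x": 0, "y": 0, "z": 0.05, "roll": 0}, {"x": 0, "y": 0, "z": 0, "roll": 0}]'

```text
time_s: 10.92
tcp_pos: [0.4266, 0.013, 0.014]
ee_rot: [-180.0, 0.0, 78.6]
wrist_force: [-3.4, 0.2, 5.2]
opening: 0.0105
```

Request:
carry_out --moves '[{"x": 0, "y": 0, "z": 0.05, "roll": 0}, {"x": 0, "y": 0, "z": 0, "roll": 0}]'

```text
time_s: 11.18
tcp_pos: [0.4267, 0.0131, 0.014]
ee_rot: [180.0, -0.0, 78.6]
wrist_force: [-6.8, 0.2, 14.2]
opening: 0.0104
```

Run:
```python
from h import *
s=ctrl.observe();c=viewer.camera('wrist');cv2.imwrite('pics/w8.png',c['image'])
to([.427,.013,.015])
T=np.eye(4);T[:3,:3]=Ro.from_euler('xyz',s['ee_rot'],degrees=True).as_matrix();T[:3,3]=s['tcp_pos']
d={k:c[k] for k in('image','range_z','fx','fy','cx','cy')};d['T']=T@c['mount'];P=wcloud(d)
np.save('P8.npy',P)
for r in range(120,260,10): print(r,(P[r,[110,140,170,200,300,330,360,390],2]*1000).round(1))
c=viewer.camera('scene');cv2.imwrite('pics/s8.png',cv2.resize(c['image'][130:280,90:290],None,fx=4,fy=4))
```

```text
pos [0.4267 0.013  0.014 ] rot [179.99   0.    78.57] q [ -1.7 -17.3 125.7  -0.   71.6   9.8] F [-7.4  0.4 12.9] t 11.225 op 0.0106
shift cm [ 0.    0.03 -0.1 ]
120 [4.8 4.4 4.  4.8 2.5 2.9 3.7 4.3]
130 [3.5 2.8 4.  3.2 4.4 3.9 3.4 4.1]
140 [4.3 2.9 5.  4.8 3.9 4.1 3.7 2.9]
150 [3.7 3.8 3.7 3.7 3.6 4.5 3.8 2.8]
160 [4.5 4.1 3.5 2.7 4.  3.3 2.9 4.6]
170 [ 9.7  9.   9.2 11.   9.   9.2 10.1  9.4]
180 [10.   9.5  9.5 10.   9.6 10.3 11.   9.7]
190 [ 9.  10.8 10.3  9.2  9.6 10.4 10.4  9.5]
200 [ 9.1  9.3 10.   9.2  9.7  9.4  9.8 10.4]
210 [ 9.8  9.4  9.7 10.1 10.3 10.5  9.6 10.1]
220 [ 3.6 10.8  9.9 10.5 10.5  9.7  8.4  8.6]
230 [ 3.7  9.2 10.6 10.  10.  10.1 10.3  4.4]
240 [ 4.4  9.5  9.6  9.8 10.   9.5  9.2  3.8]
250 [ 3.7  9.9  9.7  9.4 10.3  9.8  9.9  4.8]
```

View pics/w8.png

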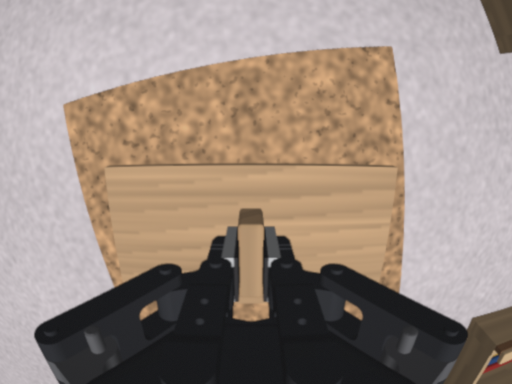

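View pics/s8.png

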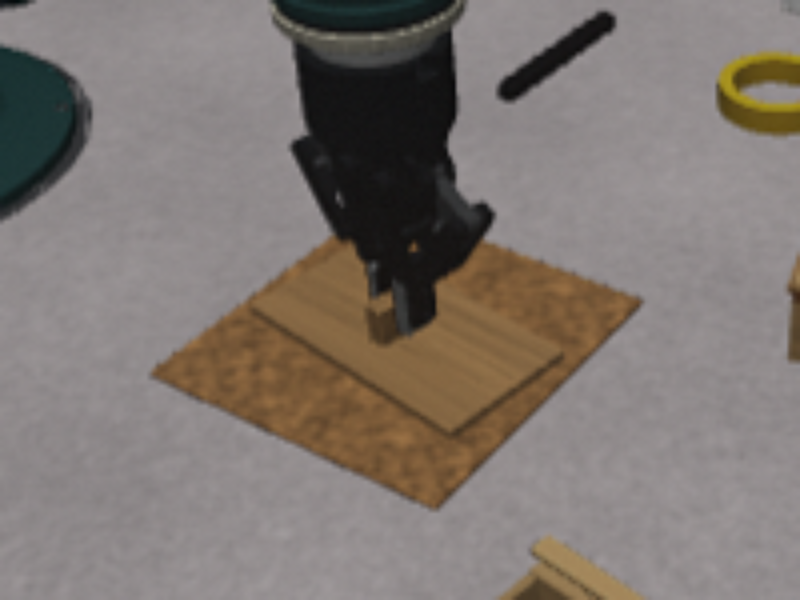

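The lid lies flat on the mat: its plate reads 10 mm and the cork 4 mm. Easing the pressure, then opening.

Request:
carry_out --moves '[{"x": 0, "y": 0, "z": -0.08, "roll": 0}, {"x": 0, "y": 0, "z": 0, "roll": 0}]'

```text
time_s: 11.52
tcp_pos: [0.4266, 0.0131, 0.014]
ee_rot: [180.0, -0.0, 78.6]
wrist_force: [-2.2, 0.4, 2.8]
opening: 0.0106
```

Request:
carry_out --moves '[{"x": 0, "y": 0, "z": 0, "roll": 0}, {"x": 0, "y": 0, "z": 0, "roll": 0}, {"x": 0, "y": 0, "z": 0, "roll": 0}, {"x": 0, "y": 0, "z": 0, "roll": 0}, {"x": 0, "y": 0, "z": 0, "roll": 0}]' --jaw 0

```text
time_s: 12.15
tcp_pos: [0.4265, 0.0131, 0.0139]
ee_rot: [-180.0, 0.0, 78.6]
wrist_force: [-0.5, -0.3, 0.9]
opening: 0.0427
```

Request:
carry_out --moves '[{"x": 0, "y": 0, "z": -1, "roll": 0}, {"x": 0, "y": 0, "z": -2, "roll": 0}, {"x": 0, "y": 0, "z": -3, "roll": 0}, {"x": 0, "y": 0, "z": -4, "roll": 0}, {"x": 0, "y": 0, "z": -4, "roll": 0}]'

```text
time_s: 12.78
tcp_pos: [0.4263, 0.0131, 0.1559]
ee_rot: [180.0, -0.0, 78.6]
wrist_force: [1.2, -0.4, 0.4]
opening: 0.0425
```

Run:
```python
from h import *
s=ctrl.observe();c=viewer.camera('wrist');cv2.imwrite('pics/w9.png',c['image'])
to([.427,.013,.015])
T=np.eye(4);T[:3,:3]=Ro.from_euler('xyz',s['ee_rot'],degrees=True).as_matrix();T[:3,3]=s['tcp_pos']
d={k:c[k] for k in('image','range_z','fx','fy','cx','cy')};d['T']=T@c['mount'];P=wcloud(d)
near=np.hypot(P[...,0]-.427,P[...,1]-.013)
mar('plate',P[(P[...,2]>.0075)&(P[...,2]<.013)&(near<.1)])
mar('bar',P[(P[...,2]>.03)&(P[...,2]<.04)&(near<.04)])
c=viewer.camera('top');P=cloud(c)
S=P[100:180,175:250].reshape(-1,3);mar('sbar',S[S[:,2]>.06])
mar('mat+lid',P[195:310,225:335].reshape(-1,3)[P[195:310,225:335,2].ravel()>.006])
c=viewer.camera('scene');cv2.imwrite('pics/s9.png',c['image'])
```

```text
pos [0.4279 0.013  0.1614] rot [ 1.7963e+02 -7.0000e-02  7.8570e+01] q [ -1.7 -24.6 116.7   0.   87.5   9.8] F [ 1.  -0.7  7.4] t 12.825 op 0.0425
shift cm [-0.04 -0.18 14.64]
plate 11971 [425.7  13.1] [ 84.2 161.3] 78.74 medz 0.0097 p99 [0.0082 0.0114]
bar 538 [426.   13.6] [39.1 11.3] 78.41 medz 0.0345 p99 [0.032  0.0362]
sbar 154 [514.  121.9] [298.2  39.6] 14.29 medz 0.0689 p99 [0.0609 0.9893]
mat+lid 9139 [399.1  14.4] [175.6 129.3] 86.21 medz 0.4943 p99 [0.007  0.5039]
```

View pics/w9.png

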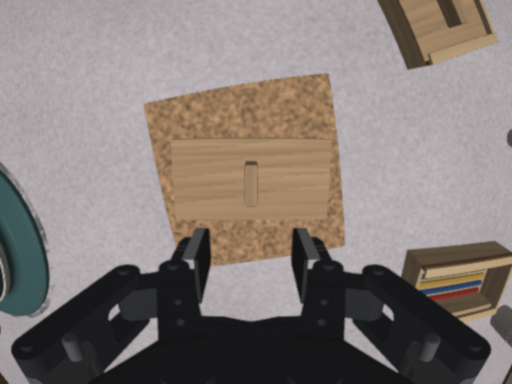

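View pics/s9.png

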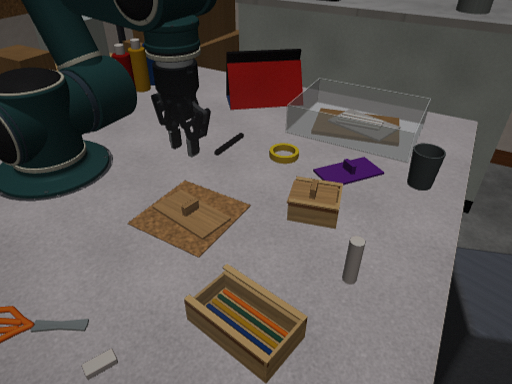

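The lid lies flat and centred on the mat (scene pixel (210,190)), the short box is shut, and the gripper is clear. Handing in once the arm is still.

Request:
carry_out --moves '[{"x": 0, "y": 0, "z": 0, "roll": 0}, {"x": 0, "y": 0, "z": 0, "roll": 0}]'

```text
time_s: 13.18
tcp_pos: [0.4261, 0.0131, 0.1529]
ee_rot: [-179.9, 0.0, 78.6]
wrist_force: [0.5, -0.2, -0.0]
opening: 0.0426
```

Run:
```python
from h import *
print(ctrl.job_done())
```

```text
the job is handed in; nothing more can be done
None
```

I drew the long lid level out of its grooves by the bar, laid it flat and bar upwards in the middle of the cork mat, let go, backed off and handed in at about 13 s. The hand-in gives no verdict.

- **Drawing:** I drew the lid about 187 mm from shut. The wrist force at the checks stayed under about 3 N.
- **Laying down:** I lowered the lid until it pressed on the mat, about 14 N at the wrist at most, then eased off to about 3 N before opening the jaws.
- **Last checks on the lid:** its centre measures (0.426, 0.013) against the mat's (0.427, 0.013). The plate's top reads 10 mm everywhere, which is the mat's 4 mm plus the plate's 6 mm. The gripper was about 15 cm above the table, with no force on it.
- **Short box:** it looks unmoved in the scene and wrist pictures. My final top-camera re-measurement of its lid and of the mat was useless, because stray points, probably the arm, spoiled it. So "unmoved" rests on those pictures and on the arm never going near that box.

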